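# Sort rolling-mill gears and run-check the good one against the master

### The job

Two loose gears on the grey felt need sorting for the rolling mill. Take the one with the same tooth count as the brass master gear, lower it onto the bare test post until it is fully down with its teeth in mesh (feel for the gap, never force tooth onto tooth), and turn it by its hub until it has driven the master half a turn, without touching the master. Then set that gear down flat in the green tray and the other gear flat in the red tray, without dropping them, and leave the tools and the oil bottle where they are.

Things in the scene. Friction and masses are not known exactly. Their poses are not given: they have to be found in the camera images.
- gear12: steel gear with 12 teeth (same as the master): disc 82 mm across the tooth tips, 16 mm thick; smooth round hub 36 mm in diameter rising 32 mm above it (48 mm in all), 18 mm bore right through; about 0.5 kg. Origin: centre of the underside, z up along the bore. Lies hub up on the 3 mm felt. Its x axis bears no relation to its teeth: see or feel where they are
- gear14: steel spur gear with 14 teeth, same tooth size: disc 94 mm across the tips, 16 mm thick, the same hub (36 mm diameter, top 48 mm above the underside) and 18 mm bore; about 0.6 kg. Too large to go down beside the master. Origin: centre of the underside, z up along the bore. Lies hub up on the felt
- stand: dark steel mesh-check fixture fixed to the bench: base plate 110 mm (x) by 200 mm (y) by 12 mm. Origin: centre of its underside. Two posts 72 mm apart along its y axis: the bare test post at y = -36 mm, the master gear at y = +36 mm
- post (a point): on the axis of the bare test post, at the height of the collar (20 mm above the bench) on which a gear's underside rests when fully down. The post is 16 mm in diameter (1 mm play each side in the bore), with a tapered tip that ends 42 mm above this point
- master: brass 12-tooth master gear, 82 mm across the tips, 16 mm thick; turns endlessly about its upright post with a steady drag of 0.2 N m, stays where left. Origin: on its axis at its underside, level with point post. Steel cap on top, 22 mm wide, 5 mm high. 1.6 mm of play at the teeth against a 12-tooth gear on the test post. Its x axis points at the paint dot; neither bears any relation to its teeth
- dot (a point): white paint dot (9 mm) on the master's upper face, 23 mm from its axis; goes round with it and shows how far it has turned
- tray_green: green shallow plastic tray for good gears, fixed, 124 mm square outside, 116 mm inside, walls 19 mm high, floor 4 mm thick. Origin: centre of its underside, sides along its x and y
- tray_red: red shallow plastic tray for odd gears, fixed, same size as the green one. Origin: centre of its underside
- mallet: bystander: wooden mallet lying behind the felt, 300 mm long
- oil: bystander: white oil bottle with red cap, 100 mm tall, standing at the back
- punch0: bystander: dark steel stamping punch, 110 mm long, lying between the felt and the fixture
- punch1: bystander: dark steel stamping punch, 110 mm long, lying between the fixture and the trays
- hammer: bystander: hammer with wooden handle, 280 mm long, lying to the right of the felt
- brush: bystander: brush, 200 mm long, lying to the left of the trays
Things that resemble listed ones, but are neither listed nor needed, are in the scene too. What is shaped like the gear14 but brown or purple is not meant.

How it is judged:
By the outcome, as a careful person would: the job done as asked, in the order asked, and still so for the second after the job is handed in, with the robot touching nothing.
It also fails if it takes over 72 s, if anything falls off the work surface, if the arm or the gripper's body presses on something with over 40 N, if the wrist force passes 120 N, or if a joint passes its speed limit or range.

### The arm

A 6-joint arm with a two-finger parallel gripper is mounted at the origin on the work surface. World frame = base frame: x ahead of the robot, y to its left, z up, the work surface at z = 0. Lengths are in m, angles in rad, forces in N, time in s.
With the tool pointing down it reaches from about 0.325 to 0.85 m from the base axis. Payload 15.5 kg.
Tool frame: the origin (TCP) lies midway between the tips of the shut fingers; the grasp point (between the pads) lies 19 mm behind it; z points along the fingers, y is the line along which they close (so a half turn about z gives the same grasp; the last joint's range is limited). The gripper opens to 91 mm and grips with 3 to 60 N. Pads are 32 mm wide; open, the fingers measure 118 mm over their backs; the gripper's body (76 mm by 178 mm) begins 60 mm behind the grasp point.
Start: joints at [1.115, 0.494, 1.345, -0, 1.302, -0.096], TCP at [0.22, 0.585, 0.183] pointing down, gripper open.
Joint ranges: [-2.91, 2.91], [-0.82, 2.16], [0.22, 2.67], [-1.22, 4.37], [0.12, 2.79], [-3.08, 3.08]. Speed limits (rad/s): [1.89, 1.89, 2.57, 3.01, 3.01, 3.01].

### API

Orientations are given as a rotation vector (axis times angle).
In Python, from rig import robot, optics, job_done gives the robot as it stands.
- The arm moves only by the tool drive_tool, never from a script. Its arguments are lists of equal length, an entry for each row: "rot": the turn, a rotation vector about the tool's x, y, z in rad, a list of three; "delta_pos": the shift along the tool's x, y, z in m, a list of three; "gripper": the finger opening in m, from 0 to 0.0912. A call has exactly 5 rows; each row is the pose to reach, as a shift and turn from the pose commanded when the call began, along the tool's axes at that moment; what a row does not reach only later rows make up. A row lasts 1/8 s, in which the tool goes at most 62.5 mm and 10.7 degrees, less where a joint would pass 70% of its speed; a pose out of reach is approached as far as the arm can. A call with a gripper value outside its range is refused whole. The fingers move at their own pace and stop on an object; "force" is the grip in N (left out, the last holds). Time passes only in rows, so rows that repeat a pose let the fingers close, or fill a call up. It gives the time, the measured TCP pose, the force, the opening and the grip force at its end, in the units of the state.
- robot.observe(): the state, without advancing time (a new reading comes with each control period).
- optics.grab_frame(name): name is "scene" or "top"; returns (picture, depth): 480x640x3 uint8, red, green, blue; 480x640 float32, m along the optical axis (not along the pixel's ray), 0 where there is no reading.
- optics.calibration(name): a dict with "fx", "fy", "cx", "cy" (pixels), "eye" and "attitude" of the camera in the world. Camera axes: x right, y down, z forward; pixel columns grow to the right and rows downward; lengths in m; the calibration is good to about 2 mm. A picture is of the moment at which its call begins. calibration takes no time and is no camera call.
- job_done(): hands the job in; it is judged then, once.
The state is a dict: "time": time; "joint_pos": joint angles; "qvel": joint speeds; "effort": joint torques, N m; "tcp_pos": TCP position; "orientation": TCP orientation; "wrist_force": force on the tool from outside, world axes, zero at the start; "moment": the same for the moment, N m; "opening": opening from 0.0 (shut) to 1.0 (fully open); "gripper_force": force on a finger pad.
Only numpy, scipy, OpenCV 4.12 (cv2) and the standard library are available. Lean on these libraries where they do the work, as an engineer would, in place of code of your own. Each camera call takes 0.05 s, during which the arm holds its last target. There are 200 camera calls.

## Working session

There is one attempt and no reset: what is moved stays moved. The work goes in short steps, Python scripts to look and compute and a tool call to move; the robot and the scene stay as the last step left them, time stands still between calls to the robot, and variables do not carry over. Pictures are saved under pics/ and viewed, at most 10 in all, crops included, and the job is handed in when it is done.

Besides the shell and the picture viewer there is one more tool, called after "Request:" in YAML: its name, and indented under it one key for each argument. drive_tool: Moves the arm, as the interface text tells. Its arguments: {"type":"object","properties":{"rot":{"type":"array"},"delta_pos":{"type":"array"},"gripper":{"type":"array"},"force":{"type":"number"}},"required":["rot","delta_pos","gripper"]}

```bash
mkdir -p pics; ls
cat > h.py <<'E'
import numpy as np, cv2
from scipy.spatial.transform import Rotation as R
from rig import robot, optics, job_done
def att(c):
    a=np.array(c["attitude"],float)
    return a if a.shape==(3,3) else (R.from_rotvec(a).as_matrix() if a.size==3 else R.from_quat(a).as_matrix())
def ray(c,u,v,z):
    u=np.asarray(u,float);v=np.asarray(v,float)
    d=np.stack([(u-c["cx"])/c["fx"],(v-c["cy"])/c["fy"],np.ones_like(u)],-1)@att(c).T
    e=np.array(c["eye"]); s=(z-e[2])/d[...,2]
    return e+s[...,None]*d
def proj(c,p):
    q=(np.asarray(p)-np.array(c["eye"]))@att(c)
    return np.stack([c["fx"]*q[...,0]/q[...,2]+c["cx"],c["fy"]*q[...,1]/q[...,2]+c["cy"]],-1)
def cloud(c,d):
    v,u=np.mgrid[:480,:640]
    p=np.stack([(u-c["cx"])/c["fx"]*d,(v-c["cy"])/c["fy"]*d,d],-1)
    return p@att(c).T+np.array(c["eye"])
def save(n,im): cv2.imwrite("pics/"+n,im[...,::-1])
E
python3 - <<'E'
from h import *
print(robot.observe())
for n in("scene","top"):
    c=optics.calibration(n);print(n,c)
    p,d=optics.grab_frame(n);save(n+"0.png",p);np.savez(n+"0.npz",p=p,d=d)
E
```

```text
pics
{'time': 0.0, 'joint_pos': array([ 1.11550714e+00,  4.94202598e-01,  1.34613070e+00, -3.42477377e-05,
        1.30251542e+00, -9.54617449e-02]), 'qvel': array([-5.16592887e-04,  3.15921519e-04, -7.40886473e-04, -4.36528170e-04,
        3.37745929e-05,  1.27930663e-03]), 'effort': array([ 3.81609891e-03, -8.78828287e+01, -3.81859732e+01,  7.11369747e-02,
        5.31239435e-02, -1.43729640e-04]), 'tcp_pos': array([0.21986844, 0.58459345, 0.18242637]), 'orientation': array([-5.62101716e-01, -3.09058186e+00,  1.91260020e-03]), 'wrist_force': array([-0.39002507, -0.46284932,  0.76424124]), 'moment': array([ 0.00320951, -0.03794762,  0.02766124]), 'gripper_force': 0.0, 'opening': 0.9940714853301862}
scene {'fx': 603.6581510162442, 'fy': 603.6581510162442, 'cx': 313.9776882852585, 'cy': 243.4160410318196, 'eye': array([ 0.92819781, -0.52483024,  1.2018896 ]), 'attitude': array([-2.49942891, -0.86488829,  0.22595679])}
top {'fx': 514.5880089806548, 'fy': 514.5880089806548, 'cx': 315.325342496385, 'cy': 230.8040254015288, 'eye': array([ 0.43881607, -0.00609064,  1.3547703 ]), 'attitude': array([-2.17770856,  2.20773243, -0.03137678])}
```

View pics/top0.png

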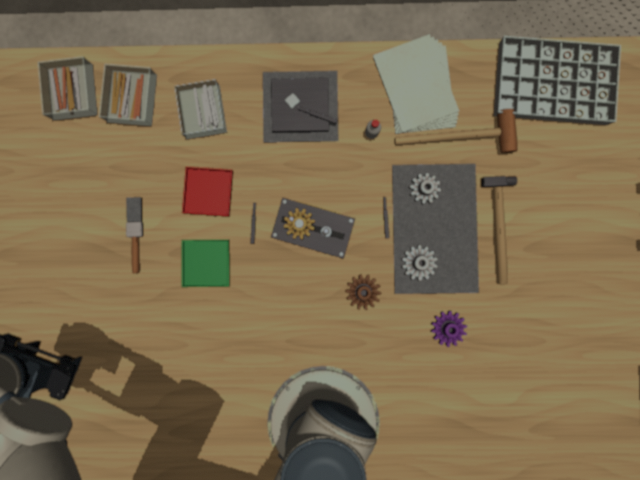

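View pics/scene0.png

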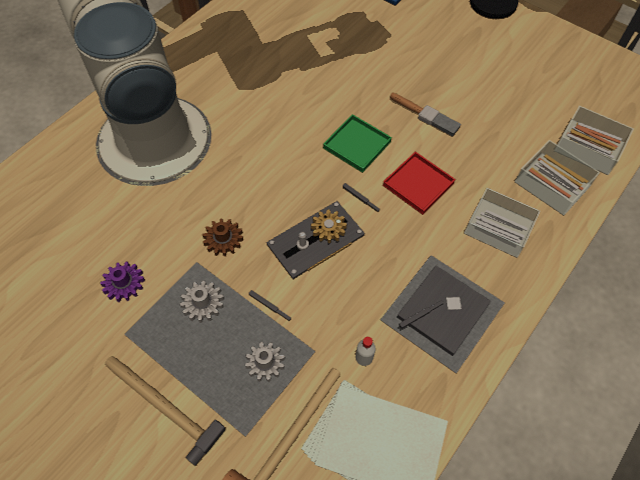

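The top view shows the gears at (426,188), smaller and so probably gear12, and at (420,263), larger. The stand is at (313,227) with the master at (299,223) and the bare post near (327,232). The trays are at (208,192) red and (206,263) green.

```bash
cat > m.py <<'E'
from h import *
def blob(mask,seed,rad=40):
    m=np.zeros_like(mask,np.uint8);m[mask]=1
    n,l,s,ce=cv2.connectedComponentsWithStats(m)
    best=min((i for i in range(1,n) if s[i,4]>25),key=lambda i:np.hypot(*(ce[i]-seed)))
    return l==best
def phase(P,c,rmin,rmax,N):
    # P: Nx2 mask pixel positions in plane; tooth direction phase (rad, mod 2pi/N) 
    d=P-c;r=np.hypot(*d.T);a=np.arctan2(d[:,1],d[:,0]);k=(r>rmin)&(r<rmax)
    out={}
    for n in (11,12,13,14,15):
        out[n]=abs(np.exp(1j*n*a[k]).mean())
    return np.angle(np.exp(1j*N*a[k]).mean())/N,out
E
python3 - <<'E'
from m import *
seeds={"scene":dict(gA=(264,360),gB=(202,300),ma=(329,225),green=(357,143),red=(419,182)),"top":dict(gA=(426,188),gB=(420,263),ma=(299,223),green=(206,263),red=(208,192))}
for n in("top","scene"):
    z=np.load(n+"0.npz");p,d=z["p"],z["d"];c=optics.calibration(n);C=cloud(c,d)
    hsv=cv2.cvtColor(p,cv2.COLOR_RGB2HSV);H,S,V=[hsv[...,i].astype(int) for i in range(3)]
    S_=seeds[n]
    for k in("green","red"):
        m=blob((S>120)&((abs(H-60)<25) if k=="green" else ((H<8)|(H>172))),S_[k])
        ct=max(cv2.findContours(m.astype(np.uint8),0,2)[0],key=cv2.contourArea)[:,0]
        W=ray(c,ct[:,0],ct[:,1],0.019)[:,:2]
        r=cv2.minAreaRect(W.astype(np.float32)*1000);print(n,k,np.round(r[0]),np.round(r[1]),round(r[2],1),"z",np.round(np.median(C[m][:,2]),4))
    for k in("gA","gB"):
        u,v=S_[k]; 
        loc=C[v-25:v+26,u-25:u+26]; 
        hub=(loc[...,2]>.044)&(loc[...,2]<.058)
        disc=(loc[...,2]>.012)&(loc[...,2]<.058)
        print(n,k,"hub top",hub.sum(),np.round(loc[hub].mean(0)*1e3,1),"disc z med",np.round(np.median(loc[disc&~hub][:,2])*1e3,1), "V ctr",V[v-25:v+26,u-25:u+26].max())
        # hub-free: colour mask
        m=blob((V>95)&(S<60),S_[k]); P=np.argwhere(m)[:,::-1]
        W=ray(c,P[:,0],P[:,1],.019)[:,:2]
        (cc,rr)=cv2.minEnclosingCircle((W*1000).astype(np.float32));print("   mask",m.sum(),np.round(cc,1),round(rr,1))
    m=blob((S>90)&(abs(H-22)<8)&(V>90),S_["ma"]);P=np.argwhere(m)[:,::-1];W=ray(c,P[:,0],P[:,1],.036)[:,:2]
    cc,rr=cv2.minEnclosingCircle((W*1000).astype(np.float32));print(n,"master",m.sum(),np.round(cc,1),round(rr,1),"z",np.median(C[m][:,2]))
    u,v={"top":(313,227),"scene":(316,240)}[n]
    # posts: high points near the stand
    w=C[v-45:v+46,u-45:u+46];hi=(w[...,2]>.044)&(w[...,2]<.075);print(n,"post hi",hi.sum(),np.round(w[hi]*1e3)[:12].tolist())
    u0,v0=S_["gA"];tiles=[cv2.resize(p[y-28:y+29,x-32:x+33],(390,290),interpolation=cv2.INTER_CUBIC) for x,y in(S_["gA"],S_["gB"],S_["ma"],{"top":(320,230),"scene":(305,240)}[n])]
    save(n+"_crop.png",np.vstack([np.hstack(tiles[:2]),np.hstack(tiles[2:])]))
E
```

```text
top green [417. 301.] [116. 114.] 89.3 z 0.004
top red [604. 294.] [123. 122.] 85.0 z 0.0041
top gA hub top 120 [ 604.6 -273.8   51. ] disc z med 19.2 V ctr 146
   mask 536 [ 605.  -275.3] 41.3
top gB hub top 118 [ 411.  -255.3   51. ] disc z med 18.9 V ctr 146
   mask 774 [ 410.4 -256.4] 47.1
top master 516 [515.3  54.9] 40.4 z 0.03521259996125137
top post hi 33 [[521.0, 54.0, 45.0], [508.0, 56.0, 48.0], [501.0, -10.0, 59.0], [501.0, -12.0, 57.0], [501.0, -15.0, 63.0], [501.0, -18.0, 57.0], [501.0, -20.0, 55.0], [499.0, -10.0, 65.0], [499.0, -12.0, 60.0], [499.0, -15.0, 60.0], [498.0, -17.0, 65.0], [499.0, -20.0, 60.0]]
scene green [421. 297.] [127. 133.] 0.2 z 0.0048
scene red [607. 291.] [134. 126.] 85.1 z 0.0046
scene gA hub top 196 [ 604.4 -274.1   49.9] disc z med 18.4 V ctr 176
   mask 11074 [ 505.7 -303.5] 196.5
scene gB hub top 176 [ 411.3 -255.9   49.8] disc z med 18.5 V ctr 176
   mask 11074 [ 505.7 -303.5] 196.5
scene master 182975 [592.1 167. ] 935.8 z -0.0005162748242024673
scene post hi 62 [[510.0, 46.0, 47.0], [516.0, 42.0, 45.0], [521.0, 43.0, 45.0], [487.0, -10.0, 57.0], [490.0, -10.0, 60.0], [491.0, -9.0, 60.0], [493.0, -7.0, 60.0], [488.0, -15.0, 61.0], [489.0, -13.0, 59.0], [492.0, -13.0, 63.0], [493.0, -11.0, 60.0], [495.0, -9.0, 60.0]]
```

View pics/top_crop.png

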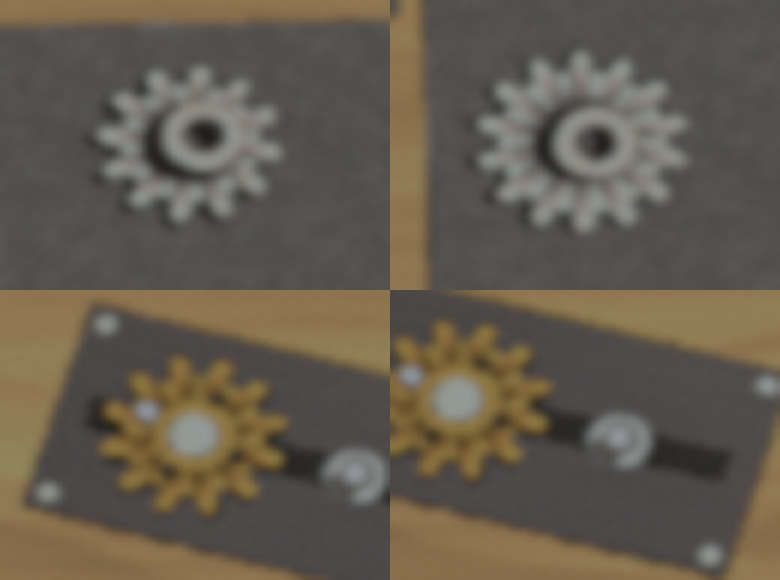

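View pics/scene_crop.png

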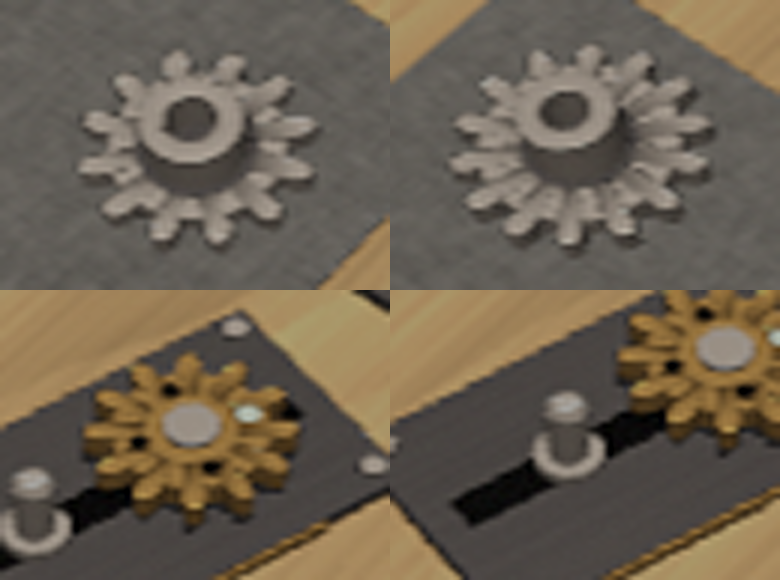

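The first crop is the 12-tooth gear with 41.3 mm measured tip radius, and the second is the 14-tooth one with 47.1 mm. The master shows its cap, with the dot up and to the left, and the post stands on a collar with four plate rivets around it. Next I measure the stand axis and tooth phases.

```bash
cat > st.py <<'E'
from m import *
def grey_blobs(p,c,z,ctr,half,vmin,smax=45):
    hsv=cv2.cvtColor(p,cv2.COLOR_RGB2HSV);m=((hsv[...,2]>vmin)&(hsv[...,1]<smax)).astype(np.uint8)
    u,v=np.round(proj(c,ctr)).astype(int);w=np.zeros_like(m);w[v-half:v+half,u-half:u+half]=1
    n,l,s,ce=cv2.connectedComponentsWithStats(m*w)
    return [(s[i,4],*np.round(ce[i],1),*np.round(ray(c,*ce[i],z)[:2]*1e3,1)) for i in range(1,n) if s[i,4]>=5]
def teeth(p,c,ctr,z,kind,rm=(.031,.043),N=12):
    # sample ring around centre in the plane z, score brightness/colour, Fourier N
    a=np.arange(0,2*np.pi,np.pi/360);best={}
    if kind=="steel": f=p.astype(np.float32).mean(-1)
    else: f=p[...,0].astype(np.float32)-p[...,2]
    res=[]
    for r in np.arange(rm[0],rm[1],.001):
        q=proj(c,np.stack([ctr[0]+r*np.cos(a),ctr[1]+r*np.sin(a),z+0*a],-1)).astype(np.float32)
        s=cv2.remap(f,q[None,:,0],q[None,:,1],cv2.INTER_LINEAR)[0]
        F=[np.mean(s*np.exp(1j*n*a)) for n in range(10,17)]
        res.append((round(r*1e3),round(np.degrees(np.angle(F[N-10]))/N,2),np.round(np.abs(F),1).tolist()))
    return res
E
python3 - <<'E'
from st import *
for n in("top","scene"):
    z=np.load(n+"0.npz");p=z["p"];c=optics.calibration(n)
    print(n,"plate z12");[print("  ",b) for b in grey_blobs(p,c,.0125,[.507,.02,.012],50,125)]
    print(n,"cap z41");[print("  ",b) for b in grey_blobs(p,c,.041,[.515,.055,.04],14,125)]
    print("gear");[print("  ",b) for b in teeth(p,c,(.6045,-.274),.019,"steel")]
    print("master");[print("  ",b) for b in teeth(p,c,(.515,.055),.036,"brass")]
E
```

```text
top plate z12
   (np.int32(8), np.float64(290.9), np.float64(218.1), np.float64(530.6), np.float64(76.2))
   (np.int32(51), np.float64(298.7), np.float64(223.1), np.float64(517.4), np.float64(55.8))
   (np.int32(38), np.float64(326.5), np.float64(230.7), np.float64(496.5), np.float64(-16.4))
   (np.int32(6), np.float64(341.0), np.float64(253.5), np.float64(436.4), np.float64(-53.4))
top cap z41
   (np.int32(8), np.float64(290.9), np.float64(218.1), np.float64(528.7), np.float64(74.4))
   (np.int32(51), np.float64(298.7), np.float64(223.1), np.float64(515.7), np.float64(54.5))
gear
   (31, np.float64(-7.16), [0.2, 3.4, 8.6, 0.4, 0.2, 0.2, 0.1])
   (32, np.float64(-7.47), [0.4, 3.7, 11.2, 0.6, 0.2, 0.2, 0.1])
   (33, np.float64(-7.67), [0.5, 3.9, 13.4, 0.8, 0.3, 0.2, 0.2])
   (34, np.float64(-7.8), [0.4, 3.9, 15.0, 1.0, 0.5, 0.1, 0.2])
   (35, np.float64(-7.87), [0.4, 3.7, 15.5, 1.2, 0.6, 0.2, 0.3])
   (36, np.float64(-7.92), [0.4, 3.3, 15.1, 1.4, 0.7, 0.3, 0.3])
   (37, np.float64(-7.98), [0.4, 2.9, 13.9, 1.6, 0.9, 0.5, 0.3])
   (38, np.float64(-8.03), [0.4, 2.4, 12.0, 1.8, 1.1, 0.6, 
[... 2842 characters left out ...]
   (32, np.float64(9.36), [1.6, 5.8, 12.8, 1.5, 1.0, 0.4, 0.8])
   (33, np.float64(9.3), [2.2, 6.1, 14.9, 2.6, 0.5, 0.4, 0.5])
   (34, np.float64(9.32), [2.3, 6.4, 15.8, 3.3, 0.4, 0.5, 0.5])
   (35, np.float64(9.19), [2.0, 6.3, 16.3, 3.6, 0.8, 0.3, 0.5])
   (36, np.float64(9.11), [1.4, 6.2, 16.7, 3.3, 0.9, 0.1, 0.5])
   (37, np.float64(9.09), [0.8, 6.0, 16.4, 3.5, 0.8, 0.5, 0.5])
   (38, np.float64(9.03), [0.2, 5.2, 15.4, 4.3, 1.2, 1.1, 0.2])
   (39, np.float64(9.01), [0.5, 3.9, 13.4, 5.6, 2.2, 1.9, 0.4])
   (40, np.float64(9.12), [0.4, 3.2, 10.3, 6.3, 3.0, 2.5, 0.7])
   (41, np.float64(9.24), [0.7, 3.2, 6.9, 5.8, 3.1, 2.6, 1.0])
   (42, np.float64(9.23), [1.3, 2.4, 3.6, 4.5, 3.2, 2.5, 1.5])
```

Stand rivets put the line of centres at 72.9°. Averaging both cameras gives the post at about (494.9, -13.8) mm and the master at (516, 54.7). Tooth phases are -7.9° for gear12 and 9.2° for the master, so the gear has to turn +9.5° on its way to the post. I move to gear12 now.

Request:
drive_tool:
  rot:
    - [0,0,0]
    - [0,0,0]
    - [0,0,0]
    - [0,0,0]
    - [0,0,0]
  delta_pos:
    - [-0.033,-0.033,0]
    - [-0.066,-0.067,0]
    - [-0.099,-0.1,0]
    - [-0.132,-0.134,0]
    - [-0.1655,-0.167,0]
  gripper: [0.06,0.06,0.06,0.06,0.06]

```text
time: 0.72
tcp_pos: [0.3164, 0.3689, 0.1829]
orientation: [-0.562, -3.091, 0.0]
wrist_force: [1.4, 0.1, -0.7]
opening: 0.658
gripper_force: 0.0
```

Request:
drive_tool:
  rot:
    - [0,0,0]
    - [0,0,0]
    - [0,0,0]
    - [0,0,0]
    - [0,0,0]
  delta_pos:
    - [-0.033,-0.033,0]
    - [-0.066,-0.067,0]
    - [-0.099,-0.1,0]
    - [-0.132,-0.134,0]
    - [-0.1655,-0.167,0]
  gripper: [0.06,0.06,0.06,0.06,0.06]

```text
time: 1.35
tcp_pos: [0.4125, 0.1543, 0.183]
orientation: [-0.562, -3.091, 0.0]
wrist_force: [0.7, -0.0, 0.4]
opening: 0.659
gripper_force: 0.0
```

Request:
drive_tool:
  rot:
    - [0,0,0]
    - [0,0,0]
    - [0,0,0]
    - [0,0,0]
    - [0,0,0]
  delta_pos:
    - [-0.033,-0.033,0]
    - [-0.066,-0.067,0]
    - [-0.099,-0.1,0]
    - [-0.132,-0.134,0]
    - [-0.1655,-0.167,0]
  gripper: [0.06,0.06,0.06,0.06,0.06]

```text
time: 1.98
tcp_pos: [0.5086, -0.0603, 0.1829]
orientation: [-0.562, -3.09, -0.0]
wrist_force: [0.4, 0.4, 0.2]
opening: 0.657
gripper_force: 0.0
```

Request:
drive_tool:
  rot:
    - [0,0,-0.06]
    - [0,0,-0.12]
    - [0,0,-0.18]
    - [0,0,-0.24]
    - [0,0,-0.281]
  delta_pos:
    - [-0.033,-0.033,0.015]
    - [-0.066,-0.067,0.03]
    - [-0.099,-0.1,0.045]
    - [-0.132,-0.134,0.06]
    - [-0.1655,-0.167,0.073]
  gripper: [0.06,0.06,0.06,0.06,0.06]

```text
time: 2.6
tcp_pos: [0.6046, -0.2747, 0.1091]
orientation: [-0.121, -3.139, -0.001]
wrist_force: [-0.0, 0.6, -0.4]
opening: 0.66
gripper_force: 0.0
```

```bash
cat >> h.py <<'E'
def to(x,y,z,yaw=None,s=None):
    """delta in tool axes to world target (m) and yaw (deg) of the closing line"""
    s=s or robot.observe();M=R.from_rotvec(s["orientation"]).as_matrix();yw=np.degrees(np.arctan2(M[1,1],M[0,1]))
    d=M.T@(np.array([x,y,z])-s["tcp_pos"])
    yaw=yw if yaw is None else yaw;t=np.radians(yaw);yv=np.array([np.cos(t),np.sin(t),0]);zv=np.array([0,0,-1.])
    T=np.stack([np.cross(yv,zv),yv,zv],1)
    print("t%.2f"%s["time"],"tcp",np.round(s["tcp_pos"]*1e3,1),"yaw %.2f"%yw,"q6 %.2f"%s["joint_pos"][5],"delta",np.round(d,4),"rot",np.round(R.from_matrix(M.T@T).as_rotvec(),4),"F",np.round(s["wrist_force"],1),"M",np.round(s["moment"],2),"op",round(s["opening"]*91.2,1),"gf",round(s["gripper_force"],1))
E
python3 -c "
from h import *
to(.6045,-.274,.027,85.5)"
```

```text
t2.60 tcp [ 604.6 -274.7  109.1] yaw 85.57 q6 -2.01 delta [0.0001 0.0007 0.0821] rot [ 0.0004 -0.0008  0.0012] F [-0.   0.6 -0.4] M [ 0.05  0.01 -0.01] op 60.2 gf 0.0
```

Request:
drive_tool:
  rot:
    - [0,0,0]
    - [0,0,0]
    - [0,0,0]
    - [0,0,0]
    - [0,0,0]
  delta_pos:
    - [0,0.0007,0.025]
    - [0,0.0007,0.05]
    - [0,0.0007,0.068]
    - [0,0.0007,0.082]
    - [0,0.0007,0.082]
  gripper: [0.06,0.06,0.06,0.06,0.05]
  force: 30

```text
time: 3.22
tcp_pos: [0.6041, -0.2723, 0.0272]
orientation: [-0.123, -3.138, -0.001]
wrist_force: [0.2, 0.1, 0.4]
opening: 0.574
gripper_force: 0.0
```

Request:
drive_tool:
  rot:
    - [0,0,0]
    - [0,0,0]
    - [0,0,0]
    - [0,0,0]
    - [0,0,0]
  delta_pos:
    - [0,0,0]
    - [0,0,0]
    - [0,0,0]
    - [0,0,0]
    - [0,0,0]
  gripper: [0.03,0.03,0.03,0.03,0.03]
  force: 30

```text
time: 3.85
tcp_pos: [0.6046, -0.2726, 0.0281]
orientation: [0.124, 3.139, -0.0]
wrist_force: [0.3, 0.2, -0.6]
opening: 0.328
gripper_force: 0.0
```

Request:
drive_tool:
  rot:
    - [0,0,0]
    - [0,0,0]
    - [0,0,0]
    - [0,0,0]
    - [0,0,0]
  delta_pos:
    - [0,0,-0.005]
    - [0,0,-0.02]
    - [0,0,-0.045]
    - [0,0,-0.07]
    - [0,0,-0.093]
  gripper: [0.03,0.03,0.03,0.03,0.03]

```text
time: 4.47
tcp_pos: [0.6048, -0.2728, 0.1232]
orientation: [0.124, 3.138, -0.001]
wrist_force: [0.0, -0.0, -0.6]
opening: 0.332
gripper_force: 0.0
```

```bash
python3 -c "
from h import *
to(.4949,-.0138,.120,95)"
```

```text
t4.47 tcp [ 604.8 -272.8  123.2] yaw 85.49 q6 -2.01 delta [0.1299 0.2495 0.0029] rot [-0.0007  0.0011 -0.1661] F [ 0.  -0.  -0.6] M [ 0.06 -0.   -0.01] op 30.3 gf 0.0
```

The fingers reached 30 mm without any grip force, although the hub is 36 mm wide, so I look.

Run:
```python
from h import *
t=[]
for n in("top","scene"):
    p,d=optics.grab_frame(n);c=optics.calibration(n);np.savez(n+"1.npz",p=p,d=d)
    u,v=np.round(proj(c,[.6045,-.274,.05])).astype(int)
    t.append(cv2.resize(p[max(v-60,0):v+60,u-50:u+50],(400,480),interpolation=cv2.INTER_CUBIC))
save("miss.png",np.hstack(t));print(robot.observe()["opening"],robot.observe()["gripper_force"])
```

```text
0.32852963706228416 0.0
```

View pics/miss.png

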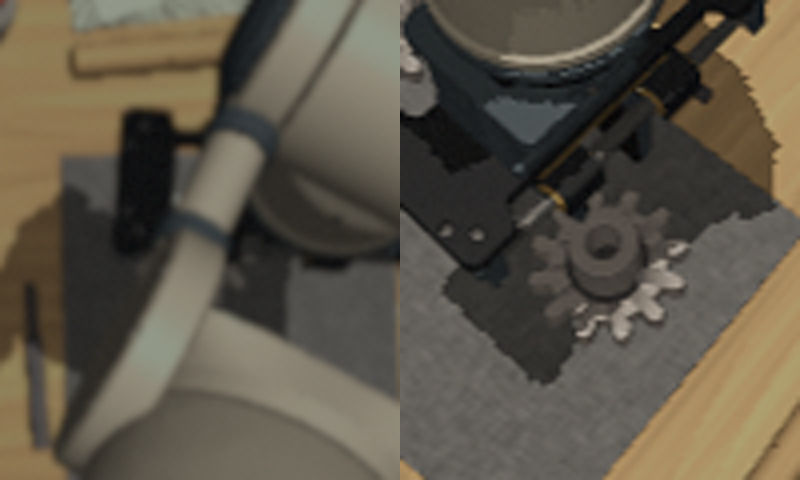

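Run:
```python
from st import *
c=optics.calibration("scene");z=np.load("scene1.npz");p,d=z["p"],z["d"];C=cloud(c,d)
print("tcp px",proj(c,[.6048,-.2728,.1232]),"gear px",proj(c,[.6045,-.274,.05]))
u,v=np.round(proj(c,[.6045,-.274,.05])).astype(int)
k=(abs(C[...,2]-.05)<.006)&(np.hypot(C[...,0]-.6045,C[...,1]+.274)<.04);print("hub",k.sum(),np.round(C[k].mean(0)*1e3,1))
k=(C[...,2]>.085)&(C[...,2]<.20)&(np.hypot(C[...,0]-.6045,C[...,1]+.274)<.15)
Q=C[k]
for a in range(85,200,10):
    s=Q[(Q[:,2]*1e3>=a)&(Q[:,2]*1e3<a+10)]
    if len(s):print(a,len(s),np.round(s.min(0)*1e3),np.round(s.max(0)*1e3))
save("f.png",cv2.resize(p[v-70:v+40,u-70:u+70],(784,600),interpolation=cv2.INTER_CUBIC))
```

```text
tcp px [260.62467647 342.09053217] gear px [262.89558096 355.39289661]
hub 195 [ 604.6 -274.2   49.8]
155 19 [ 598. -299.  156.] [ 625. -253.  165.]
165 25 [ 600. -299.  165.] [ 625. -252.  174.]
175 18 [ 603. -296.  175.] [ 624. -252.  184.]
185 15 [ 609. -259.  185.] [ 624. -250.  195.]
195 7 [ 610. -258.  196.] [ 625. -250.  200.]
```

View pics/f.png

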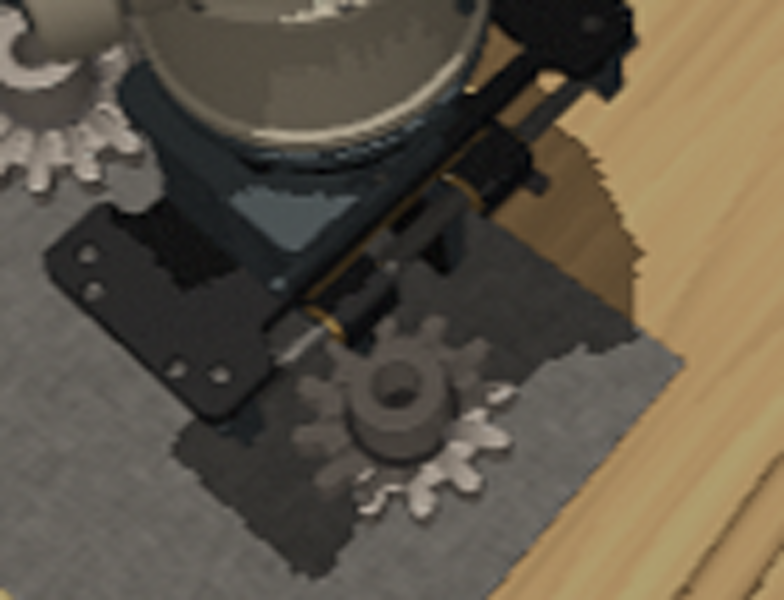

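The gear has not moved; the hub is still at (604.6, -274.2). No finger shows at the expected TCP pixel (379,309 in the crop). I check the depth of the gripper parts.

Run:
```python
from h import *
c=optics.calibration("scene");z=np.load("scene1.npz");p,d=z["p"],z["d"];C=cloud(c,d)
for n,(x,y) in dict(lowL=(245,420),dR=(440,255),tcp=(379,309),bar=(300,345),ringL=(325,320),ringR=(465,190),plateL=(150,330),body=(300,210),mid=(395,240)).items():
    u,v=int(193+x/5.6),int(285+y/5.45);print(n,(u,v),p[v,u],d[v,u],np.round(C[v,u]*1e3))
s=robot.observe()
# lowest dark/gripper points per y column
k=(C[...,2]>.07)&(d>0)&(abs(C[...,0]-.605)<.1)&(abs(C[...,1]+.273)<.13)
Q=C[k]*1e3
for y in range(-390,-150,10):
    q=Q[(Q[:,1]>=y)&(Q[:,1]<y+10)]
    if len(q): print(y,len(q),q[q[:,2].argmin()].round(),q[:,2].max().round())
```

```text
lowL (236, 362) [29 31 33] 0.9737606 [ 637. -355.  260.]
dR (271, 331) [7 9 5] 1.08526 [ 623. -259.  180.]
tcp (260, 341) [12 10 14] 1.001392 [ 641. -302.  251.]
bar (246, 348) [112 106 100] 0.9926427 [ 632. -326.  253.]
ringL (251, 343) [108  87  51] 0.9933338 [ 633. -315.  257.]
ringR (276, 319) [76 61 36] 1.0162311 [ 638. -257.  255.]
plateL (219, 345) [41 40 41] 0.9694347 [ 602. -354.  278.]
body (246, 323) [76 84 85] 0.9273291 [ 630. -313.  335.]
mid (263, 329) [41 41 39] 1.0104293 [ 632. -283.  252.]
-370 91 [ 632. -362.  258.] 518.0
-360 764 [ 635. -352.  235.] 552.0
-350 852 [ 632. -344.  246.] 565.0
-340 852 [ 632. -340.  246.] 567.0
-330 1181 [ 632. -322.  246.] 567.0
-320 1700 [ 618. -313.  232.] 568.0
-310 1423 [ 640. -307.  239.] 562.0
-300 1342 [ 620. -294.  159.] 563.0
-290 1217 [ 620. -290.  164.] 563.0
-280 1023 [ 637. -274.  247.] 563.0
-270 952 [ 637. -264.  247.] 563.0
-260 1035 [ 621. -258.  156.] 563.0
-250 896 [ 645. -247.  243.] 564.0
-240 679 [ 645. -237.  239.] 566.0
-230 469 [ 641. -224.  247.] 567.0
-220 434 [ 639. -218.  247.] 568.0
-210 396 [ 643. -202.  236.] 565.0
-200 361 [ 648. -199.  238.] 558.0
-190 394 [ 648. -188.  259.] 555.0
-180 347 [ 591. -179.  534.] 594.0
-170 537 [ 510. -161.  525.] 611.0
-160 325 [ 508. -160.  528.] 616.0
```

The depth data puts the real fingertips at about 156 mm while the reported TCP is at 123 mm, and the gripper body is about 33 mm higher too. The fingers therefore closed above the hub. I reopen and go lower in small stages, watching the force.

Request:
drive_tool:
  rot:
    - [0,0,0]
    - [0,0,0]
    - [0,0,0]
    - [0,0,0]
    - [0,0,0]
  delta_pos:
    - [0,-0.0012,0.02]
    - [0,-0.0012,0.05]
    - [0,-0.0012,0.075]
    - [0,-0.0012,0.093]
    - [0,-0.0012,0.093]
  gripper: [0.06,0.06,0.06,0.06,0.06]

```text
time: 5.2
tcp_pos: [0.6037, -0.2734, 0.0269]
orientation: [-0.124, -3.137, -0.002]
wrist_force: [0.9, -0.4, 0.3]
opening: 0.659
gripper_force: 0.0
```

Request:
drive_tool:
  rot:
    - [0,0,0]
    - [0,0,0]
    - [0,0,0]
    - [0,0,0]
    - [0,0,0]
  delta_pos:
    - [0,0,0.004]
    - [0,0,0.008]
    - [0,0,0.012]
    - [0,0,0.016]
    - [0,0,0.016]
  gripper: [0.06,0.06,0.06,0.06,0.06]

```text
time: 5.82
tcp_pos: [0.6042, -0.2737, 0.0117]
orientation: [-0.124, -3.139, -0.0]
wrist_force: [0.4, 0.1, 0.8]
opening: 0.656
gripper_force: 0.0
```

Run:
```python
from h import *
to(.6045,-.274,-.004,85.5)
p,d=optics.grab_frame("scene");c=optics.calibration("scene");C=cloud(c,d)
k=(C[...,2]>.03)&(d>0)&(abs(C[...,0]-.605)<.1)&(abs(C[...,1]+.273)<.13)
Q=C[k]*1e3
for y in range(-330,-220,6):
    q=Q[(Q[:,1]>=y)&(Q[:,1]<y+6)]
    if len(q): print(y,len(q),q[q[:,2].argmin()].round())
```

```text
t5.83 tcp [ 604.2 -273.7   11.7] yaw 85.48 q6 -2.01 delta [-0.0003 -0.0002  0.0157] rot [ 0.0002 -0.0004 -0.0003] F [0.4 0.1 0.8] M [ 0.01 -0.03  0.03] op 59.9 gf 0.0
-330 525 [ 637. -328.  123.]
-324 800 [ 638. -319.  126.]
-318 773 [ 638. -316.  125.]
-312 655 [ 617. -308.   38.]
-306 652 [ 634. -302.  135.]
-300 648 [ 628. -298.  132.]
-294 620 [ 613. -289.   31.]
-288 577 [ 618. -283.   31.]
-282 528 [ 620. -282.   31.]
-276 463 [ 622. -272.   31.]
-270 452 [ 596. -269.   31.]
-264 433 [ 616. -261.   39.]
-258 416 [ 600. -257.   48.]
-252 427 [ 631. -247.  133.]
-246 460 [ 601. -242.   40.]
-240 350 [ 622. -240.   43.]
-234 280 [ 645. -231.  128.]
-228 266 [ 645. -226.  128.]
-222 218 [ 641. -217.  134.]
```

Request:
drive_tool:
  rot:
    - [0,0,0]
    - [0,0,0]
    - [0,0,0]
    - [0,0,0]
    - [0,0,0]
  delta_pos:
    - [0,0,0.004]
    - [0,0,0.008]
    - [0,0,0.012]
    - [0,0,0.0135]
    - [0,0,0.0135]
  gripper: [0.06,0.06,0.06,0.05,0.045]

```text
time: 6.5
tcp_pos: [0.6044, -0.2738, -0.0016]
orientation: [-0.124, -3.139, -0.0]
wrist_force: [0.7, 0.5, -0.9]
opening: 0.5
gripper_force: 0.0
```

Request:
drive_tool:
  rot:
    - [0,0,0]
    - [0,0,0]
    - [0,0,0]
    - [0,0,0]
    - [0,0,0]
  delta_pos:
    - [0,0,0]
    - [0,0,0]
    - [0,0,0]
    - [0,0,0]
    - [0,0,0]
  gripper: [0.03,0.03,0.03,0.03,0.03]
  force: 30

```text
time: 7.12
tcp_pos: [0.6045, -0.2738, -0.0014]
orientation: [0.124, 3.139, -0.0]
wrist_force: [0.7, 1.0, 1.9]
opening: 0.392
gripper_force: 30.0
```

```bash
python3 -c "
from h import *
to(.4949,-.0138,.120,95)"
```

```text
t7.12 tcp [ 604.5 -273.8   -1.4] yaw 85.49 q6 -2.01 delta [ 0.1297  0.2506 -0.1214] rot [-0.      0.0002 -0.166 ] F [0.7 1.  1.9] M [ 0.23 -0.03 -0.01] op 35.8 gf 30.0
```

Gear12 is gripped at 35.8 mm opening and 30 N. Its underside is 4.4 mm above the reported TCP, so fully seated means TCP z of about 15.6 mm. I lift it and carry it over the post.

Request:
drive_tool:
  rot:
    - [0,0,0]
    - [0,0,0]
    - [0,0,0]
    - [0,0,0]
    - [0,0,0]
  delta_pos:
    - [0,0,-0.006]
    - [0,0,-0.024]
    - [0,0,-0.045]
    - [0,0,-0.066]
    - [0,0,-0.084]
  gripper: [0.03,0.03,0.03,0.03,0.03]

```text
time: 7.75
tcp_pos: [0.6046, -0.274, 0.0844]
orientation: [0.124, 3.138, -0.001]
wrist_force: [-1.0, 0.0, -4.0]
opening: 0.394
gripper_force: 30.0
```

Request:
drive_tool:
  rot:
    - [0,0,0]
    - [0,0,0]
    - [0,0,0]
    - [0,0,0]
    - [0,0,0]
  delta_pos:
    - [0.01,0.02,0]
    - [0.028,0.055,0]
    - [0.048,0.093,0]
    - [0.066,0.128,0]
    - [0.083,0.16,0]
  gripper: [0.03,0.03,0.03,0.03,0.03]

```text
time: 8.38
tcp_pos: [0.5338, -0.1067, 0.0833]
orientation: [0.124, 3.139, -0.0]
wrist_force: [-0.1, 0.7, -4.1]
opening: 0.392
gripper_force: 30.0
```

Request:
drive_tool:
  rot:
    - [0,0,-0.05]
    - [0,0,-0.1]
    - [0,0,-0.14]
    - [0,0,-0.166]
    - [0,0,-0.166]
  delta_pos:
    - [0.016,0.032,0]
    - [0.03,0.058,0]
    - [0.041,0.079,0]
    - [0.0467,0.0906,0]
    - [0.0467,0.0906,0]
  gripper: [0.03,0.03,0.03,0.03,0.03]

```text
time: 9.0
tcp_pos: [0.495, -0.0135, 0.0829]
orientation: [-0.138, 3.138, -0.0]
wrist_force: [0.0, -0.6, -4.2]
opening: 0.396
gripper_force: 30.0
```

Run:
```python
from st import *
to(.4949,-.0138,.120,95)
s=robot.observe();uz=s["tcp_pos"][2]+.0044
t=[]
for n in("top","scene"):
    p,d=optics.grab_frame(n);c=optics.calibration(n);np.savez(n+"2.npz",p=p,d=d);C=cloud(c,d)
    k=(abs(C[...,2]-uz-.016)<.006)&(np.hypot(C[...,0]-.4949,C[...,1]+.0138)<.06)
    print(n,"disc pts",k.sum(),np.round(C[k].mean(0)*1e3,1) if k.any() else 0)
    u,v=np.round(proj(c,[.505,.01,.06])).astype(int)
    t.append(cv2.resize(p[v-45:v+45,u-38:u+37],(400,480),interpolation=cv2.INTER_CUBIC))
save("over.png",np.hstack(t))
```

```text
t9.00 tcp [495.  -13.5  82.9] yaw 95.04 q6 -1.81 delta [ 0.0001 -0.0003 -0.0371] rot [-0.0002  0.0004  0.0007] F [ 0.  -0.6 -4.2] M [ 0.07 -0.02 -0.  ] op 36.1 gf 30.0
top disc pts 0 0
scene disc pts 267 [516.  -16.  102.4]
```

View pics/over.png

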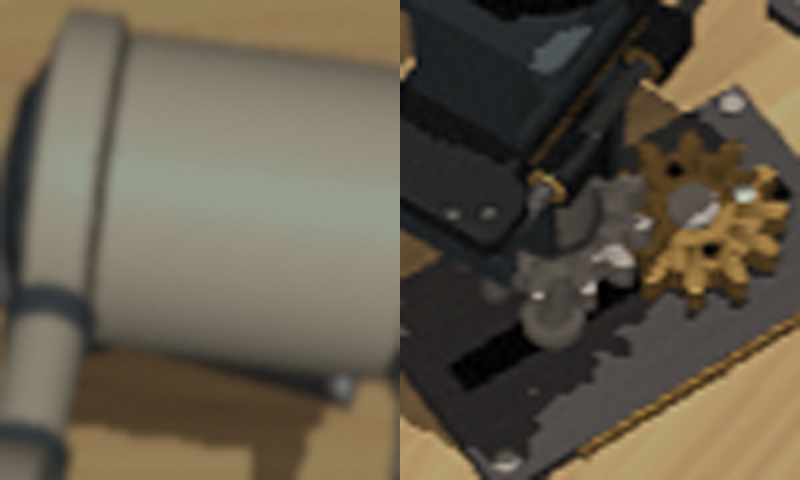

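The top view is blocked by the arm. The scene view shows the gear held over the post, with the collar visible below it at about (553,330). I descend gently and watch the force.

Request:
drive_tool:
  rot:
    - [0,0,0]
    - [0,0,0]
    - [0,0,0]
    - [0,0,0]
    - [0,0,0]
  delta_pos:
    - [0,0,0.008]
    - [0,0,0.016]
    - [0,0,0.021]
    - [0,0,0.024]
    - [0,0,0.026]
  gripper: [0.03,0.03,0.03,0.03,0.03]

```text
time: 9.72
tcp_pos: [0.4949, -0.0138, 0.0563]
orientation: [0.137, -3.138, -0.0]
wrist_force: [-0.4, 0.2, -4.1]
opening: 0.398
gripper_force: 30.0
```

Request:
drive_tool:
  rot:
    - [0,0,0]
    - [0,0,0]
    - [0,0,0]
    - [0,0,0]
    - [0,0,0]
  delta_pos:
    - [0,0,0.001]
    - [0,0,0.002]
    - [0,0,0.003]
    - [0,0,0.004]
    - [0,0,0.005]
  gripper: [0.03,0.03,0.03,0.03,0.03]

```text
time: 10.35
tcp_pos: [0.4949, -0.0138, 0.0515]
orientation: [-0.137, 3.139, -0.0]
wrist_force: [0.3, 0.3, -4.6]
opening: 0.393
gripper_force: 30.0
```

```bash
python3 -c "
from h import *
to(.4949,-.0138,.0156,95)"
```

```text
t10.35 tcp [494.9 -13.8  51.5] yaw 95.00 q6 -1.81 delta [-0.     -0.      0.0359] rot [-0.      0.0001 -0.0001] F [ 0.3  0.3 -4.6] M [-0.01 -0.01  0.05] op 35.9 gf 30.0
```

The tip has entered the bore without contact. I go on to just above the master's teeth.

Request:
drive_tool:
  rot:
    - [0,0,0]
    - [0,0,0]
    - [0,0,0]
    - [0,0,0]
    - [0,0,0]
  delta_pos:
    - [0,0,0.0015]
    - [0,0,0.003]
    - [0,0,0.0045]
    - [0,0,0.006]
    - [0,0,0.0075]
  gripper: [0.03,0.03,0.03,0.03,0.03]

```text
time: 10.98
tcp_pos: [0.4949, -0.0138, 0.0439]
orientation: [-0.137, 3.139, 0.0]
wrist_force: [-0.1, 0.2, -4.4]
opening: 0.396
gripper_force: 30.0
```

Request:
drive_tool:
  rot:
    - [0,0,0]
    - [0,0,0]
    - [0,0,0]
    - [0,0,0]
    - [0,0,0]
  delta_pos:
    - [0,0,0.0015]
    - [0,0,0.003]
    - [0,0,0.0045]
    - [0,0,0.006]
    - [0,0,0.0065]
  gripper: [0.03,0.03,0.03,0.03,0.03]

```text
time: 11.6
tcp_pos: [0.4948, -0.0138, 0.0374]
orientation: [0.137, -3.138, 0.0]
wrist_force: [0.5, 0.2, -4.9]
opening: 0.392
gripper_force: 30.0
```

Run:
```python
from st import *
to(.4949,-.0138,.0156,95)
n="scene";p,d=optics.grab_frame(n);c=optics.calibration(n);np.savez("scene3.npz",p=p,d=d)
u,v=np.round(proj(c,[.505,.01,.045])).astype(int)
save("mesh.png",cv2.resize(p[v-36:v+36,u-48:u+48],(800,600),interpolation=cv2.INTER_CUBIC))
for b in teeth(p,c,(.516,.0547),.036,"brass",rm=(.033,.039)):print(b[:2],b[2][2])
```

```text
t11.60 tcp [494.8 -13.8  37.4] yaw 95.00 q6 -1.81 delta [-0.0001 -0.      0.0218] rot [ 0.     -0.0001 -0.0001] F [ 0.5  0.2 -4.9] M [ 0.06 -0.04 -0.01] op 35.7 gf 30.0
(33, np.float64(9.8)) 9.5
(34, np.float64(9.79)) 10.0
(35, np.float64(9.74)) 10.3
(36, np.float64(9.62)) 10.7
(37, np.float64(9.32)) 10.9
(38, np.float64(8.9)) 10.9
```

View pics/mesh.png

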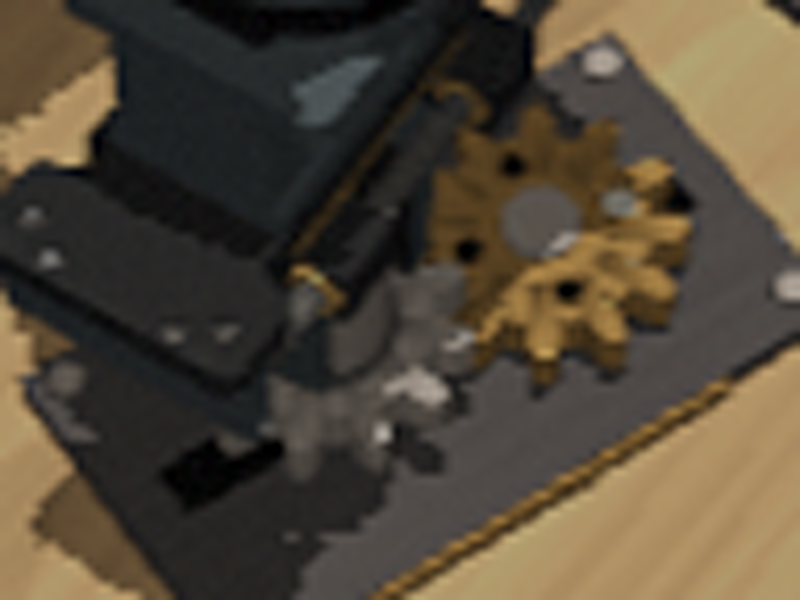

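The held gear's teeth appear to interleave with the master's near (465,310). I feel my way down in half-millimetre rows.

Request:
drive_tool:
  rot:
    - [0,0,0]
    - [0,0,0]
    - [0,0,0]
    - [0,0,0]
    - [0,0,0]
  delta_pos:
    - [0,0,0.0015]
    - [0,0,0.003]
    - [0,0,0.004]
    - [0,0,0.005]
    - [0,0,0.0055]
  gripper: [0.03,0.03,0.03,0.03,0.03]

```text
time: 12.28
tcp_pos: [0.4949, -0.0138, 0.032]
orientation: [0.137, -3.139, 0.0]
wrist_force: [-0.7, -1.0, -3.6]
opening: 0.394
gripper_force: 30.0
```

Request:
drive_tool:
  rot:
    - [0,0,0]
    - [0,0,0]
    - [0,0,0]
    - [0,0,0]
    - [0,0,0]
  delta_pos:
    - [0,0,0.0004]
    - [0,0,0.0008]
    - [0,0,0.0012]
    - [0,0,0.0016]
    - [0,0,0.002]
  gripper: [0.03,0.03,0.03,0.03,0.03]

```text
time: 12.9
tcp_pos: [0.4948, -0.0138, 0.03]
orientation: [0.137, -3.139, 0.0]
wrist_force: [0.5, -0.8, -4.1]
opening: 0.393
gripper_force: 30.0
```

```bash
python3 -c "
from h import *
to(.4949,-.0138,.0156,95)"
```

```text
t12.90 tcp [494.8 -13.8  30. ] yaw 95.00 q6 -1.81 delta [-0.0001 -0.      0.0144] rot [-0.     -0.     -0.0001] F [ 0.5 -0.8 -4.1] M [0.03 0.02 0.01] op 35.9 gf 30.0
```

The underside is now below the master's top face with no contact, so the teeth are in mesh. I continue down.

Request:
drive_tool:
  rot:
    - [0,0,0]
    - [0,0,0]
    - [0,0,0]
    - [0,0,0]
    - [0,0,0]
  delta_pos:
    - [0,0,0.001]
    - [0,0,0.002]
    - [0,0,0.003]
    - [0,0,0.004]
    - [0,0,0.005]
  gripper: [0.03,0.03,0.03,0.03,0.03]

```text
time: 13.52
tcp_pos: [0.4949, -0.0138, 0.025]
orientation: [-0.137, 3.139, 0.0]
wrist_force: [-0.3, 0.5, -4.8]
opening: 0.396
gripper_force: 30.0
```

Request:
drive_tool:
  rot:
    - [0,0,0]
    - [0,0,0]
    - [0,0,0]
    - [0,0,0]
    - [0,0,0]
  delta_pos:
    - [0,0,0.0015]
    - [0,0,0.003]
    - [0,0,0.0045]
    - [0,0,0.006]
    - [0,0,0.0075]
  gripper: [0.03,0.03,0.03,0.03,0.03]

```text
time: 14.15
tcp_pos: [0.4949, -0.0138, 0.0174]
orientation: [0.137, -3.139, 0.0]
wrist_force: [-0.3, -0.5, -3.9]
opening: 0.39
gripper_force: 30.0
```

Request:
drive_tool:
  rot:
    - [0,0,0]
    - [0,0,0]
    - [0,0,0]
    - [0,0,0]
    - [0,0,0]
  delta_pos:
    - [0,0,0.0005]
    - [0,0,0.001]
    - [0,0,0.0014]
    - [0,0,0.0018]
    - [0,0,0.0022]
  gripper: [0.03,0.03,0.03,0.03,0.03]

```text
time: 14.78
tcp_pos: [0.495, -0.0138, 0.0155]
orientation: [-0.137, 3.138, -0.0]
wrist_force: [-2.8, 0.6, 8.0]
opening: 0.395
gripper_force: 30.0
```

```bash
python3 -c "
from h import *
to(.4949,-.0138,.0156,95)"
```

```text
t14.78 tcp [495.  -13.8  15.5] yaw 95.00 q6 -1.81 delta [ 0.0001  0.     -0.0001] rot [-0.0001  0.0003 -0.    ] F [-2.8  0.6  8. ] M [0.11 0.37 0.02] op 36.0 gf 30.0
```

The force rose by 12 N at exactly the expected height, so the gear is fully down on the collar and in mesh. I take off the preload, raise the grip to 45 N and start turning slowly.

Request:
drive_tool:
  rot:
    - [0,0,0]
    - [0,0,0.03]
    - [0,0,0.08]
    - [0,0,0.14]
    - [0,0,0.2]
  delta_pos:
    - [0,0,-0.0004]
    - [0,0,-0.0004]
    - [0,0,-0.0004]
    - [0,0,-0.0004]
    - [0,0,-0.0004]
  gripper: [0.03,0.03,0.03,0.03,0.03]
  force: 45

```text
time: 15.4
tcp_pos: [0.4939, -0.0137, 0.0157]
orientation: [-0.182, -3.135, 0.0]
wrist_force: [-4.3, -0.5, 1.5]
opening: 0.39
gripper_force: 45.0
```

```bash
cat > dot.py <<'E'
from st import *
def dot(n="scene"):
    p,d=optics.grab_frame(n);c=optics.calibration(n)
    a=np.linspace(0,2*np.pi,720);q=np.zeros(720)
    hsv=cv2.cvtColor(p,cv2.COLOR_RGB2HSV);f=255.-hsv[...,1].astype(np.float32)
    for r in np.arange(.020,.0265,.001):
        uv=proj(c,np.stack([.516+r*np.cos(a),.0547+r*np.sin(a),.0365+0*a],-1)).astype(np.float32)
        q+=cv2.remap(f,uv[None,:,0],uv[None,:,1],1)[0]*cv2.remap(hsv[...,2].astype(np.float32),uv[None,:,0],uv[None,:,1],1)[0]/255
    q-=np.median(q);i=q.argmax();w=[(i+j)%720 for j in range(-25,26)]
    wt=np.clip(q[w]-.4*q[i],0,None)
    print("dot deg %.1f (peak %.0f)"%(np.degrees(a[i])+np.average(np.arange(-25,26)*.5,weights=wt),q[i]))
    return p,c
E
python3 -c "
from dot import *
to(.4949,-.0138,.0156,95)
p,c=dot()
for b in teeth(p,c,(.516,.0547),.036,'brass',rm=(.034,.039)):print(b[:2],b[2][2])
import rig
z=np.load('scene0.npz')['p']
class O: pass
import st,dot as D
D.optics=O();D.optics.grab_frame=lambda n:(z,0);D.optics.calibration=lambda n:c
D.dot()
"
```

```text
t15.40 tcp [493.9 -13.7  15.7] yaw 83.37 q6 -1.60 delta [-0.001   0.      0.0001] rot [ 0.     -0.0017 -0.203 ] F [-4.3 -0.5  1.5] M [-0.04  0.88  0.31] op 35.6 gf 45.0
dot deg 68.1 (peak 426)
(34, np.float64(-10.9)) 9.0
(35, np.float64(-10.89)) 9.4
(36, np.float64(-11.06)) 9.5
(37, np.float64(-11.48)) 10.1
(38, np.float64(-12.08)) 10.5
dot deg 60.0 (peak 782)
```

The master has turned about 9° for 11.6° of gear, as expected with the play, and the forces are low. I continue.

Request:
drive_tool:
  rot:
    - [0,0,0.08]
    - [0,0,0.18]
    - [0,0,0.28]
    - [0,0,0.38]
    - [0,0,0.48]
  delta_pos:
    - [0,0,0]
    - [0,0,0]
    - [0,0,0]
    - [0,0,0]
    - [0,0,0]
  gripper: [0.03,0.03,0.03,0.03,0.03]

```text
time: 16.08
tcp_pos: [0.4939, -0.0138, 0.0156]
orientation: [-0.921, -3.002, 0.001]
wrist_force: [-5.1, -0.9, 2.7]
opening: 0.392
gripper_force: 45.0
```

Request:
drive_tool:
  rot:
    - [0,0,0.1]
    - [0,0,0.2]
    - [0,0,0.3]
    - [0,0,0.4]
    - [0,0,0.5]
  delta_pos:
    - [0,0,0]
    - [0,0,0]
    - [0,0,0]
    - [0,0,0]
    - [0,0,0]
  gripper: [0.03,0.03,0.03,0.03,0.03]

```text
time: 16.7
tcp_pos: [0.4939, -0.0138, 0.0156]
orientation: [-1.635, -2.681, 0.001]
wrist_force: [-4.5, -2.3, 1.9]
opening: 0.39
gripper_force: 45.0
```

```bash
python3 -c "
from dot import *
to(.4949,-.0138,.0156,95);dot()"
```

```text
t16.70 tcp [493.9 -13.8  15.6] yaw 27.23 q6 -0.62 delta [-0.0005  0.0009  0.    ] rot [-9.0000e-04 -1.5000e-03 -1.1828e+00] F [-4.5 -2.3  1.9] M [-0.37  1.01  0.24] op 35.5 gf 45.0
dot deg 261.4 (peak 307)
```

Request:
drive_tool:
  rot:
    - [0,0,0.1]
    - [0,0,0.2]
    - [0,0,0.3]
    - [0,0,0.4]
    - [0,0,0.5]
  delta_pos:
    - [0,0,0]
    - [0,0,0]
    - [0,0,0]
    - [0,0,0]
    - [0,0,0]
  gripper: [0.03,0.03,0.03,0.03,0.03]

```text
time: 17.38
tcp_pos: [0.4939, -0.0137, 0.0156]
orientation: [-2.248, -2.193, 0.002]
wrist_force: [-4.3, -0.1, 0.4]
opening: 0.392
gripper_force: 45.0
```

Request:
drive_tool:
  rot:
    - [0,0,0.1]
    - [0,0,0.2]
    - [0,0,0.3]
    - [0,0,0.4]
    - [0,0,0.5]
  delta_pos:
    - [0,0,0]
    - [0,0,0]
    - [0,0,0]
    - [0,0,0]
    - [0,0,0]
  gripper: [0.03,0.03,0.03,0.03,0.03]

```text
time: 18.0
tcp_pos: [0.494, -0.0137, 0.0156]
orientation: [-2.721, -1.569, 0.002]
wrist_force: [-4.9, -0.3, 0.8]
opening: 0.39
gripper_force: 45.0
```

Request:
drive_tool:
  rot:
    - [0,0,0.1]
    - [0,0,0.2]
    - [0,0,0.3]
    - [0,0,0.4]
    - [0,0,0.5]
  delta_pos:
    - [0,0,0]
    - [0,0,0]
    - [0,0,0]
    - [0,0,0]
    - [0,0,0]
  gripper: [0.03,0.03,0.03,0.03,0.03]

```text
time: 18.62
tcp_pos: [0.4942, -0.0136, 0.0156]
orientation: [-3.025, -0.847, 0.002]
wrist_force: [-4.0, 0.8, 0.3]
opening: 0.385
gripper_force: 45.0
```

Request:
drive_tool:
  rot:
    - [0,0,0.1]
    - [0,0,0.2]
    - [0,0,0.3]
    - [0,0,0.4]
    - [0,0,0.47]
  delta_pos:
    - [0,0,0]
    - [0,0,0]
    - [0,0,0]
    - [0,0,0]
    - [0,0,0]
  gripper: [0.03,0.03,0.03,0.03,0.03]

```text
time: 19.25
tcp_pos: [0.4942, -0.0136, 0.0156]
orientation: [-3.139, -0.12, 0.002]
wrist_force: [-4.4, -1.3, 1.3]
opening: 0.389
gripper_force: 45.0
```

```bash
python3 -c "
from dot import *
to(.4949,-.0138,.0156,95);p,c=dot()
for b in teeth(p,c,(.516,.0547),.036,'brass',rm=(.034,.039)):print(b[:2],b[2][2])
u,v=np.round(proj(c,[.505,.01,.045])).astype(int)
save('turn.png',cv2.resize(p[v-36:v+36,u-48:u+48],(800,600),interpolation=cv2.INTER_CUBIC))"
```

```text
t19.25 tcp [494.2 -13.6  15.6] yaw -85.62 q6 1.35 delta [0.0007 0.0002 0.    ] rot [1.8000e-03 3.0000e-04 3.1307e+00] F [-4.4 -1.3  1.3] M [-0.26  0.96  0.28] op 35.5 gf 45.0
dot deg 233.2 (peak 428)
(34, np.float64(7.45)) 9.2
(35, np.float64(7.33)) 9.3
(36, np.float64(7.2)) 9.5
(37, np.float64(6.92)) 9.7
(38, np.float64(6.63)) 10.0
```

View pics/turn.png

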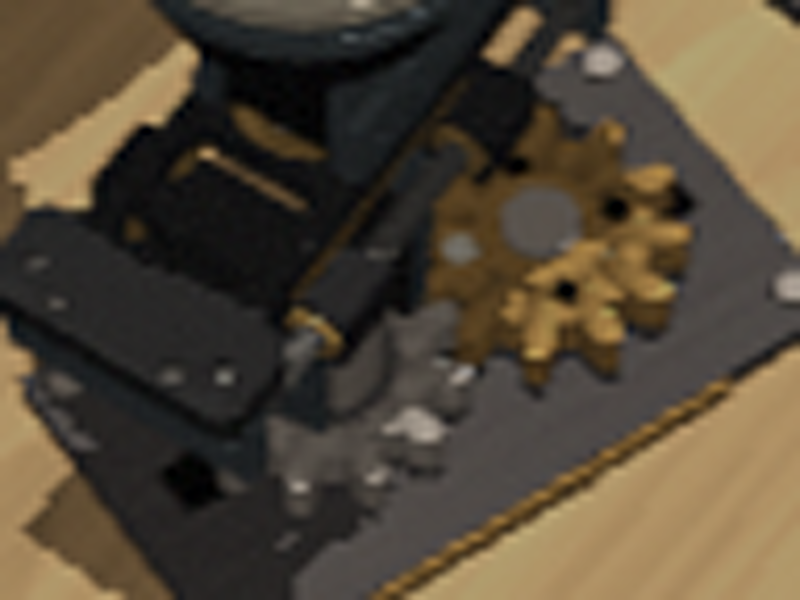

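The dot has gone to the opposite side, at (460,248). The tooth phase of 7.1° against 9.3° means the master has turned about 178°, so I add 4°.

Request:
drive_tool:
  rot:
    - [0,0,0.03]
    - [0,0,0.055]
    - [0,0,0.07]
    - [0,0,0.07]
    - [0,0,0.07]
  delta_pos:
    - [0,0,0]
    - [0,0,0]
    - [0,0,0]
    - [0,0,0]
    - [0,0,0]
  gripper: [0.03,0.03,0.03,0.03,0.03]

```text
time: 19.92
tcp_pos: [0.4944, -0.0138, 0.0157]
orientation: [-3.142, -0.015, 0.001]
wrist_force: [-4.8, -0.3, 1.9]
opening: 0.39
gripper_force: 45.0
```

```bash
python3 -c "
from dot import *
to(.4949,-.0138,.0156,-90);p,c=dot()
for b in teeth(p,c,(.516,.0547),.036,'brass',rm=(.034,.039)):print(b[:2],b[2][2])"
```

```text
t19.93 tcp [494.4 -13.8  15.7] yaw -89.47 q6 1.41 delta [0.0005 0.     0.0001] rot [-0.0001  0.0009  0.0093] F [-4.8 -0.3  1.9] M [-0.07  1.16  0.25] op 35.5 gf 45.0
dot deg 237.4 (peak 432)
(34, np.float64(11.43)) 8.5
(35, np.float64(11.49)) 8.6
(36, np.float64(11.44)) 8.6
(37, np.float64(11.18)) 8.7
(38, np.float64(10.78)) 9.0
```

The master has turned about 182°. I unload the teeth by 1° within the play, lift straight off, and carry the gear to the green tray at (419, 299).

Request:
drive_tool:
  rot:
    - [0,0,-0.01]
    - [0,0,-0.02]
    - [0,0,-0.02]
    - [0,0,-0.02]
    - [0,0,-0.02]
  delta_pos:
    - [0,0,0]
    - [0,0,0]
    - [0,0,-0.001]
    - [0,0,-0.004]
    - [0,0,-0.009]
  gripper: [0.03,0.03,0.03,0.03,0.03]

```text
time: 20.6
tcp_pos: [0.4949, -0.0138, 0.0249]
orientation: [-3.141, -0.045, 0.0]
wrist_force: [-2.5, -0.1, -5.3]
opening: 0.388
gripper_force: 45.0
```

Request:
drive_tool:
  rot:
    - [0,0,0]
    - [0,0,0]
    - [0,0,0]
    - [0,0,0]
    - [0,0,0]
  delta_pos:
    - [0,0,-0.008]
    - [0,0,-0.018]
    - [0,0,-0.03]
    - [0,0,-0.044]
    - [0,0,-0.056]
  gripper: [0.03,0.03,0.03,0.03,0.03]

```text
time: 21.22
tcp_pos: [0.4951, -0.0138, 0.0819]
orientation: [3.141, 0.045, 0.001]
wrist_force: [0.8, -1.3, -4.2]
opening: 0.387
gripper_force: 45.0
```

Request:
drive_tool:
  rot:
    - [0,0,0]
    - [0,0,0]
    - [0,0,0]
    - [0,0,0]
    - [0,0,0]
  delta_pos:
    - [-0.003,-0.012,-0.004]
    - [-0.011,-0.045,-0.005]
    - [-0.02,-0.085,-0.005]
    - [-0.029,-0.125,-0.005]
    - [-0.038,-0.165,-0.005]
  gripper: [0.03,0.03,0.03,0.03,0.03]

```text
time: 21.85
tcp_pos: [0.451, 0.1518, 0.0856]
orientation: [-3.141, -0.045, 0.001]
wrist_force: [1.0, 0.4, -4.4]
opening: 0.388
gripper_force: 45.0
```

Request:
drive_tool:
  rot:
    - [0,0,0]
    - [0,0,0]
    - [0,0,0]
    - [0,0,0]
    - [0,0,0]
  delta_pos:
    - [-0.009,-0.04,0]
    - [-0.018,-0.08,0]
    - [-0.027,-0.115,0]
    - [-0.034,-0.14,0.01]
    - [-0.036,-0.15,0.025]
  gripper: [0.03,0.03,0.03,0.03,0.03]

```text
time: 22.48
tcp_pos: [0.4109, 0.3005, 0.0604]
orientation: [-3.141, -0.048, -0.0]
wrist_force: [-0.4, 0.0, -4.8]
opening: 0.388
gripper_force: 45.0
```

```bash
python3 -c "
from dot import *
to(.419,.299,-.0004)
for n in ('scene','top'):
    p,d=optics.grab_frame(n);np.savez(n+'4.npz',p=p,d=d)
p=np.load('scene4.npz')['p'];c=optics.calibration('scene')
for b in teeth(p,c,(.516,.0547),.036,'brass',rm=(.034,.039)):print(b[:2],b[2][2])"
```

```text
t22.48 tcp [410.9 300.5  60.4] yaw -88.25 q6 2.05 delta [0.0081 0.0018 0.0608] rot [-0.0003 -0.0003 -0.    ] F [-0.4  0.  -4.8] M [-0.06  0.14 -0.02] op 35.4 gf 45.0
(34, np.float64(10.51)) 16.7
(35, np.float64(10.51)) 17.4
(36, np.float64(10.51)) 17.9
(37, np.float64(10.51)) 18.3
(38, np.float64(10.45)) 18.2
```

The unobstructed tooth phase is now 10.5° against 9.2° before, so the master turned 181°. I set the gear down in the green tray.

Request:
drive_tool:
  rot:
    - [0,0,0]
    - [0,0,0]
    - [0,0,0]
    - [0,0,0]
    - [0,0,0]
  delta_pos:
    - [0.008,0.0018,0.004]
    - [0.008,0.0018,0.02]
    - [0.008,0.0018,0.037]
    - [0.008,0.0018,0.05]
    - [0.008,0.0018,0.056]
  gripper: [0.03,0.03,0.03,0.03,0.03]

```text
time: 23.2
tcp_pos: [0.4202, 0.2968, 0.0042]
orientation: [3.141, 0.044, -0.001]
wrist_force: [0.1, -0.6, -4.2]
opening: 0.387
gripper_force: 45.0
```

Request:
drive_tool:
  rot:
    - [0,0,0]
    - [0,0,0]
    - [0,0,0]
    - [0,0,0]
    - [0,0,0]
  delta_pos:
    - [0,0,0.001]
    - [0,0,0.002]
    - [0,0,0.003]
    - [0,0,0.004]
    - [0,0,0.0045]
  gripper: [0.03,0.03,0.03,0.03,0.03]

```text
time: 23.82
tcp_pos: [0.4199, 0.2974, 0.0003]
orientation: [-3.141, -0.045, -0.0]
wrist_force: [0.1, -0.5, -5.1]
opening: 0.389
gripper_force: 45.0
```

```bash
python3 -c "
from dot import *
to(.419,.299,-.0004)"
```

```text
t23.82 tcp [4.199e+02 2.974e+02 3.000e-01] yaw -88.35 q6 2.04 delta [-0.0008 -0.0016  0.0007] rot [-0.     -0.0001 -0.    ] F [ 0.1 -0.5 -5.1] M [-0.07  0.19 -0.02] op 35.4 gf 45.0
```

Another 1 mm in small rows should bring it to contact.

Request:
drive_tool:
  rot:
    - [0,0,0]
    - [0,0,0]
    - [0,0,0]
    - [0,0,0]
    - [0,0,0]
  delta_pos:
    - [0,0,0.0003]
    - [0,0,0.0006]
    - [0,0,0.0008]
    - [0,0,0.001]
    - [0,0,0.0011]
  gripper: [0.03,0.03,0.03,0.03,0.03]

```text
time: 24.45
tcp_pos: [0.4199, 0.2974, -0.0005]
orientation: [-3.141, -0.045, -0.0]
wrist_force: [-3.1, -1.7, 10.9]
opening: 0.391
gripper_force: 45.0
```

```bash
python3 -c "
from dot import *
to(.419,.299,-.0004)"
```

```text
t24.45 tcp [419.9 297.4  -0.5] yaw -88.35 q6 2.04 delta [-0.0009 -0.0016 -0.0001] rot [-0.0001 -0.0003 -0.    ] F [-3.1 -1.7 10.9] M [-0.39  0.67 -0.01] op 35.7 gf 45.0
```

It is down on the tray floor, since contact came at the expected height. I unload, open, lift and go to gear14 at (411, -256).

Request:
drive_tool:
  rot:
    - [0,0,0]
    - [0,0,0]
    - [0,0,0]
    - [0,0,0]
    - [0,0,0]
  delta_pos:
    - [0,0,-0.0004]
    - [0,0,-0.0004]
    - [0,0,-0.0004]
    - [0,0,-0.0004]
    - [0,0,-0.0004]
  gripper: [0.04,0.045,0.05,0.056,0.06]

```text
time: 25.08
tcp_pos: [0.4198, 0.2974, -0.0005]
orientation: [3.141, 0.045, -0.0]
wrist_force: [-0.5, 0.2, 0.2]
opening: 0.653
gripper_force: 0.0
```

Request:
drive_tool:
  rot:
    - [0,0,0]
    - [0,0,0]
    - [0,0,0]
    - [0,0,0]
    - [0,0,0]
  delta_pos:
    - [0,0,-0.005]
    - [0,0,-0.015]
    - [0,0,-0.03]
    - [0,0,-0.05]
    - [0,0,-0.07]
  gripper: [0.06,0.06,0.06,0.06,0.06]

```text
time: 25.7
tcp_pos: [0.42, 0.2975, 0.0712]
orientation: [-3.141, -0.045, -0.001]
wrist_force: [0.5, -0.0, -0.0]
opening: 0.657
gripper_force: 0.0
```

Request:
drive_tool:
  rot:
    - [0,0,0]
    - [0,0,0]
    - [0,0,0]
    - [0,0,0]
    - [0,0,0]
  delta_pos:
    - [-0.001,0.025,-0.005]
    - [-0.003,0.06,-0.005]
    - [-0.005,0.1,-0.005]
    - [-0.007,0.14,-0.005]
    - [-0.008,0.18,-0.005]
  gripper: [0.06,0.06,0.06,0.06,0.06]

```text
time: 26.32
tcp_pos: [0.4172, 0.1161, 0.0755]
orientation: [-3.141, -0.046, -0.002]
wrist_force: [1.4, 0.5, -0.5]
opening: 0.656
gripper_force: 0.0
```

Request:
drive_tool:
  rot:
    - [0,0,0]
    - [0,0,0]
    - [0,0,0]
    - [0,0,0]
    - [0,0,0]
  delta_pos:
    - [-0.002,0.042,0]
    - [-0.004,0.084,0]
    - [-0.006,0.126,0]
    - [-0.008,0.168,0]
    - [-0.009,0.21,0]
  gripper: [0.06,0.06,0.06,0.06,0.06]

```text
time: 26.95
tcp_pos: [0.4142, -0.0945, 0.0755]
orientation: [3.141, 0.045, 0.002]
wrist_force: [1.4, -0.5, -0.4]
opening: 0.659
gripper_force: 0.0
```

Request:
drive_tool:
  rot:
    - [0,0,0]
    - [0,0,0]
    - [0,0,0]
    - [0,0,0]
    - [0,0,0]
  delta_pos:
    - [-0.002,0.042,0]
    - [-0.004,0.084,0]
    - [-0.006,0.12,0]
    - [-0.008,0.15,0.01]
    - [-0.008,0.1625,0.03]
  gripper: [0.06,0.06,0.06,0.06,0.06]

```text
time: 27.58
tcp_pos: [0.4115, -0.2579, 0.0457]
orientation: [3.139, 0.043, 0.004]
wrist_force: [0.3, 0.7, -0.0]
opening: 0.655
gripper_force: 0.0
```

Run:
```python
from h import *
to(.4111,-.2556,-.0016,-90)
for n in("top","scene"):
    p,d=optics.grab_frame(n);np.savez(n+"5.npz",p=p,d=d);C=cloud(optics.calibration(n),d)
    for nm,lo,hi in(("hub",.046,.058),("disc",.015,.026)):
        k=(C[...,2]>lo)&(C[...,2]<hi)&(np.hypot(C[...,0]-.42,C[...,1]-.298)<.06);print(n,nm,k.sum(),np.round(C[k].mean(0)*1e3,1) if k.any() else "",np.round(C[k][:,2].std()*1e3,1) if k.any() else "")
```

```text
t27.57 tcp [ 411.5 -257.9   45.7] yaw -88.43 q6 0.86 delta [-0.0005 -0.0025  0.0473] rot [ 0.0022 -0.0025  0.0273] F [ 0.3  0.7 -0. ] M [-0.    0.19  0.05] op 59.8 gf 0.0
top hub 125 [420.6 295.6  51.5] 2.4
top disc 440 [422.9 291.1  19.6] 2.5
scene hub 119 [420.2 295.5  51.4] 2.7
scene disc 380 [426.2 286.4  19.4] 2.4
```

Gear12 lies flat in the green tray, with its hub at (420, 296) and its top at 51.5 mm. Now I grasp gear14.

Request:
drive_tool:
  rot:
    - [0,0,0]
    - [0,0,0]
    - [0,0,0]
    - [0,0,0]
    - [0,0,0]
  delta_pos:
    - [0,-0.0015,0.012]
    - [0,-0.0015,0.028]
    - [0,-0.0015,0.04]
    - [0,-0.0015,0.0455]
    - [0,-0.0015,0.0465]
  gripper: [0.06,0.06,0.06,0.055,0.05]

```text
time: 28.3
tcp_pos: [0.4108, -0.2539, -0.0021]
orientation: [-3.141, -0.046, 0.0]
wrist_force: [0.9, 1.4, -0.8]
opening: 0.556
gripper_force: 0.0
```

Request:
drive_tool:
  rot:
    - [0,0,0]
    - [0,0,0]
    - [0,0,0]
    - [0,0,0]
    - [0,0,0]
  delta_pos:
    - [0,0,0]
    - [0,0,0]
    - [0,0,0]
    - [0,0,0]
    - [0,0,0]
  gripper: [0.03,0.03,0.03,0.03,0.03]
  force: 35

```text
time: 28.92
tcp_pos: [0.411, -0.2544, -0.0017]
orientation: [3.141, 0.045, 0.001]
wrist_force: [0.6, -0.7, 5.7]
opening: 0.391
gripper_force: 35.0
```

```bash
python3 -c "
from h import *
to(.6055,.2925,.08)"
```

```text
t28.93 tcp [ 411.  -254.4   -1.7] yaw -88.36 q6 0.86 delta [ 0.2101 -0.541  -0.0818] rot [ 0.0005 -0.0006  0.    ] F [ 0.6 -0.7  5.7] M [-0.12  0.08 -0.05] op 35.6 gf 35.0
```

Request:
drive_tool:
  rot:
    - [0,0,0]
    - [0,0,0]
    - [0,0,0]
    - [0,0,0]
    - [0,0,0]
  delta_pos:
    - [0,0,-0.006]
    - [0,0,-0.024]
    - [0,0,-0.045]
    - [0,0,-0.066]
    - [0,0,-0.085]
  gripper: [0.03,0.03,0.03,0.03,0.03]

```text
time: 29.55
tcp_pos: [0.4102, -0.2537, 0.0837]
orientation: [-3.141, -0.045, 0.001]
wrist_force: [0.1, -0.4, -6.8]
opening: 0.388
gripper_force: 35.0
```

Request:
drive_tool:
  rot:
    - [0,0,0]
    - [0,0,0]
    - [0,0,0]
    - [0,0,0]
    - [0,0,0]
  delta_pos:
    - [0.007,-0.018,-0.003]
    - [0.022,-0.056,-0.003]
    - [0.038,-0.098,-0.003]
    - [0.054,-0.139,-0.003]
    - [0.07,-0.18,-0.003]
  gripper: [0.03,0.03,0.03,0.03,0.03]

```text
time: 30.18
tcp_pos: [0.4753, -0.0706, 0.086]
orientation: [-3.141, -0.045, 0.001]
wrist_force: [0.7, -0.0, -6.3]
opening: 0.39
gripper_force: 35.0
```

Request:
drive_tool:
  rot:
    - [0,0,0]
    - [0,0,0]
    - [0,0,0]
    - [0,0,0]
    - [0,0,0]
  delta_pos:
    - [0.016,-0.041,0]
    - [0.032,-0.082,0]
    - [0.048,-0.123,0]
    - [0.064,-0.164,0]
    - [0.08,-0.205,0]
  gripper: [0.03,0.03,0.03,0.03,0.03]

```text
time: 30.8
tcp_pos: [0.5492, 0.1364, 0.0859]
orientation: [3.141, 0.045, -0.002]
wrist_force: [0.7, -0.9, -6.7]
opening: 0.393
gripper_force: 35.0
```

Request:
drive_tool:
  rot:
    - [0,0,0]
    - [0,0,0]
    - [0,0,0]
    - [0,0,0]
    - [0,0,0]
  delta_pos:
    - [0.016,-0.041,0]
    - [0.032,-0.082,0]
    - [0.046,-0.12,0]
    - [0.056,-0.145,0]
    - [0.06,-0.156,0.015]
  gripper: [0.03,0.03,0.03,0.03,0.03]

```text
time: 31.42
tcp_pos: [0.6055, 0.2941, 0.0711]
orientation: [-3.141, -0.047, -0.002]
wrist_force: [0.9, 0.3, -6.1]
opening: 0.388
gripper_force: 35.0
```

```bash
python3 -c "
from h import *
to(.6055,.2925,-.0007)"
```

```text
t31.43 tcp [605.5 294.1  71.1] yaw -88.28 q6 1.90 delta [-0.0001  0.0017  0.0718] rot [-0.0004 -0.001  -0.    ] F [ 0.9  0.3 -6.1] M [-0.06  0.15  0.01] op 35.4 gf 35.0
```

Request:
drive_tool:
  rot:
    - [0,0,0]
    - [0,0,0]
    - [0,0,0]
    - [0,0,0]
    - [0,0,0]
  delta_pos:
    - [0,0.001,0.01]
    - [0,0.001,0.028]
    - [0,0.001,0.046]
    - [0,0.001,0.06]
    - [0,0.001,0.067]
  gripper: [0.03,0.03,0.03,0.03,0.03]

```text
time: 32.05
tcp_pos: [0.6047, 0.2913, 0.0028]
orientation: [3.141, 0.045, -0.002]
wrist_force: [1.4, 0.2, -5.1]
opening: 0.394
gripper_force: 35.0
```

Request:
drive_tool:
  rot:
    - [0,0,0]
    - [0,0,0]
    - [0,0,0]
    - [0,0,0]
    - [0,0,0]
  delta_pos:
    - [0,0,0.001]
    - [0,0,0.002]
    - [0,0,0.003]
    - [0,0,0.004]
    - [0,0,0.0044]
  gripper: [0.03,0.03,0.03,0.03,0.03]

```text
time: 32.67
tcp_pos: [0.6052, 0.2917, -0.0003]
orientation: [-3.141, -0.045, -0.0]
wrist_force: [-0.7, 0.2, -6.4]
opening: 0.393
gripper_force: 35.0
```

```bash
python3 -c "
from h import *
to(.6055,.2925,-.0007)"
```

```text
t32.67 tcp [ 6.052e+02  2.917e+02 -3.000e-01] yaw -88.35 q6 1.90 delta [ 0.0004 -0.0008  0.0004] rot [-0.     -0.0002 -0.    ] F [-0.7  0.2 -6.4] M [-0.04  0.12  0.01] op 35.9 gf 35.0
```

Request:
drive_tool:
  rot:
    - [0,0,0]
    - [0,0,0]
    - [0,0,0]
    - [0,0,0]
    - [0,0,0]
  delta_pos:
    - [0,0,0.0003]
    - [0,0,0.0005]
    - [0,0,0.0006]
    - [0,0,0.0007]
    - [0,0,0.0008]
  gripper: [0.03,0.03,0.03,0.03,0.03]

```text
time: 33.3
tcp_pos: [0.6052, 0.2917, -0.0006]
orientation: [-3.141, -0.045, -0.001]
wrist_force: [-4.1, -1.1, 8.3]
opening: 0.393
gripper_force: 35.0
```

```bash
python3 -c "
from h import *
to(.6055,.2925,-.0007)"
```

```text
t33.30 tcp [ 6.052e+02  2.917e+02 -6.000e-01] yaw -88.35 q6 1.90 delta [ 0.0003 -0.0008  0.0001] rot [-0.0001 -0.0004 -0.    ] F [-4.1 -1.1  8.3] M [-0.4   0.98  0.04] op 35.8 gf 35.0
```

It is on the floor. I release it, lift clear, move aside and check.

Request:
drive_tool:
  rot:
    - [0,0,0]
    - [0,0,0]
    - [0,0,0]
    - [0,0,0]
    - [0,0,0]
  delta_pos:
    - [0,0,-0.0003]
    - [0,0,-0.0003]
    - [0,0,-0.0003]
    - [0,0,-0.0003]
    - [0,0,-0.0003]
  gripper: [0.04,0.045,0.05,0.056,0.06]

```text
time: 33.92
tcp_pos: [0.6052, 0.2917, -0.0009]
orientation: [-3.141, -0.045, -0.0]
wrist_force: [-0.6, -0.1, -0.0]
opening: 0.653
gripper_force: 0.0
```

Request:
drive_tool:
  rot:
    - [0,0,0]
    - [0,0,0]
    - [0,0,0]
    - [0,0,0]
    - [0,0,0]
  delta_pos:
    - [0,0,-0.005]
    - [0,0,-0.02]
    - [0,0,-0.045]
    - [0,0,-0.075]
    - [0,0,-0.11]
  gripper: [0.06,0.06,0.06,0.06,0.06]

```text
time: 34.55
tcp_pos: [0.605, 0.2917, 0.111]
orientation: [-3.141, -0.045, -0.0]
wrist_force: [0.8, -0.1, 0.1]
opening: 0.655
gripper_force: 0.0
```

Request:
drive_tool:
  rot:
    - [0,0,0]
    - [0,0,0]
    - [0,0,0]
    - [0,0,0]
    - [0,0,0]
  delta_pos:
    - [-0.01,-0.03,-0.01]
    - [-0.025,-0.065,-0.02]
    - [-0.04,-0.1,-0.03]
    - [-0.05,-0.13,-0.03]
    - [-0.055,-0.14,-0.03]
  gripper: [0.06,0.06,0.06,0.06,0.06]

```text
time: 35.17
tcp_pos: [0.5455, 0.4317, 0.1403]
orientation: [-3.14, -0.048, -0.002]
wrist_force: [0.6, -0.6, -0.2]
opening: 0.658
gripper_force: 0.0
```

Run:
```python
from st import *
to(.6055,.2925,-.0007)
for n in("top","scene"):
    p,d=optics.grab_frame(n);c=optics.calibration(n);C=cloud(c,d);p0=np.load(n+"0.npz")["p"]
    for nm,x,y in(("g12",.42,.297),("g14",.605,.292)):
        for h,lo,hi in(("hub",.048,.056),("disc",.0185,.025)):
            k=(C[...,2]>lo)&(C[...,2]<hi)&(np.hypot(C[...,0]-x,C[...,1]-y)<.05);Q=C[k]
            print(n,nm,h,k.sum(),np.round(Q.mean(0)*1e3,1) if len(Q) else "",np.round(Q[:,2].std()*1e3,1) if len(Q) else "")
    b=teeth(p,c,(.516,.0547),.036,"brass",rm=(.036,.037))[0];print("master",b[1])
    D=(np.abs(p.astype(int)-p0).max(-1)>60).astype(np.uint8)
    N,l,s,ce=cv2.connectedComponentsWithStats(cv2.morphologyEx(D,cv2.MORPH_OPEN,np.ones((3,3))))
    print(n,"changes",[(int(s[i,4]),ce[i].round().tolist()) for i in range(1,N) if s[i,4]>12])
    if n=="scene":save("end.png",p)
```

```text
t35.17 tcp [545.5 431.7 140.3] yaw -88.25 q6 2.12 delta [0.0556 0.141  0.1409] rot [-0.0008 -0.001  -0.    ] F [ 0.6 -0.6 -0.2] M [-0.06  0.15 -0.02] op 60.0 gf 0.0
top g12 hub 106 [420.9 295.8  51.4] 2.1
top g12 disc 255 [420.5 292.9  21.1] 1.8
top g14 hub 100 [605.1 289.7  51.3] 2.1
top g14 disc 379 [604.3 289.5  20.9] 1.6
master 10.59
top changes [(3489, [108.0, 201.0]), (43, [73.0, 169.0]), (600, [208.0, 190.0]), (300, [146.0, 262.0]), (37, [101.0, 252.0]), (224, [203.0, 263.0]), (39, [209.0, 251.0]), (76, [118.0, 254.0]), (63, [216.0, 262.0]), (253, [51.0, 270.0]), (29, [135.0, 269.0]), (2555, [159.0, 342.0]), (51, [58.0, 299.0]), (6302, [88.0, 375.0]), (18, [68.0, 328.0]), (49, [58.0, 346.0]), (73, [7.0, 353.0]), (24, [192.0, 385.0]), (131, [311.0, 386.0]), (238, [212.0, 396.0]), (13, [1.0, 393.0]), (15, [11.0, 392.0]), (86, [196.0, 401.0]), (3087, [50.0, 441.0]), (215, [343.0, 423.0]), (88, [97.0, 426.0]), (94, [320.0, 430.0]), (15, [269.0, 428.0]), (23, [372.0, 430.0]), (1867, [180.0, 456.0]), (30, [367.0, 442.0]), (201, [377.0, 455.0]), (228, [253.0, 464.0]), (314, [127.0, 470.0]), (125, [273.0, 475.0])]
scene g12 hub 94 [419.4 296.1  51.3] 1.9
scene g12 disc 209 [424.7 288.5  20.8] 1.5
scene g14 hub 107 [604.2 290.6  51.5] 2.1
scene g14 disc 326 [607.4 283.9  20.8] 1.6
master 10.51
scene changes [(99, [141.0, 3.0]), (4349, [448.0, 53.0]), (5589, [278.0, 37.0]), (31, [322.0, 52.0]), (30, [152.0, 56.0]), (1437, [200.0, 76.0]), (22, [87.0, 64.0]), (372, [140.0, 75.0]), (4604, [314.0, 103.0]), (160, [103.0, 77.0]), (560, [90.0, 95.0]), (238, [252.0, 84.0]), (24, [102.0, 91.0]), (64, [184.0, 106.0]), (1222, [418.0, 135.0]), (34, [353.0, 134.0]), (42, [362.0, 134.0]), (32, [347.0, 138.0]), (148, [188.0, 147.0]), (48, [364.0, 147.0]), (65, [351.0, 148.0]), (31, [119.0, 156.0]), (880, [417.0, 182.0])]
```

View pics/end.png

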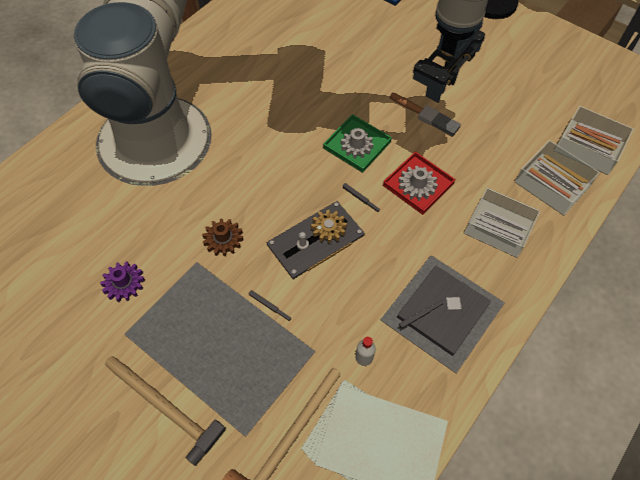

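The final view shows gear12 flat in the green tray at (357,140) and gear14 flat in the red tray at (418,182). The other things are where they were, and the gripper is clear.

```bash
python3 -c "
from rig import job_done
print(job_done())"
```

```text
the job is handed in; nothing more can be done
None
```

I handed the job in at about 35 s of the 72 s allowed: gear12 meshed on the test post, drove the master about 181°, and now lies flat in the green tray, with gear14 flat in the red one and the tools and oil bottle unmoved. The first grasp closed just above the hub, because the real fingertips sit about 27 mm above the reported TCP; it touched nothing and I regripped lower.

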